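# Load the specimen carriage and lock it under the microscope

## Task

Slide the blue specimen carriage fully out to its end stop away from the microscope; with it out there, move the black specimen mount from it into the white dish and stand every copper-coloured mount that is on the bench upright, polished face up, flat on the tray floor of the carriage. Then slide the loaded carriage fully in to its end stop under the microscope and lock it there by putting the red-headed pin all the way down through the yellow lug of the carriage and the brass bracket below it. Do not knock over the small white jar with the blue cap.

Things in the scene. Friction and masses are not known exactly. Their poses are not given: they have to be found in the camera images.
- slide: fixed microscope and slide. Bar 80 (x) by 540 (y) by 20 mm high with two rails; origin under its middle, y along the rails to the microscope, z up, turned up to 0.1 rad. Cream microscope: foot and column at y = 0.27 to 0.47 m, 140 mm wide; head from y = 0.13 m on, 64 mm wide, 0.27 to 0.33 m up; objective at x = 0, y = 0.17 m, 28 mm wide, tip 111 mm up; nosepiece 56 mm wide, 225 mm up
- carriage (a joint): position of the blue carriage along the slide's y, in m: 0 = fully out at the stop away from the microscope, 0.2 = fully in at the stop under it. Friction about 2 N, damping 8 N s/m, it stays where it is left
- tray (a point): on the carriage: centre of the tray's flat floor (48 mm above the table), axes as slide. Floor inside the rim 72 mm (x) by 192 mm (y); the white rim is 4 mm thick and 5 mm high. Mounts may stand anywhere on the floor; four fit in a row along y
- handle (a point): on the carriage: centre of the top of its black upright handle, a block 30 mm (x) by 14 mm (y, along the slide) and 37 mm tall, 150 mm from the tray's centre on the side away from the microscope; top 85 mm above the table; to be pinched from above
- lug_hole (a point): on the carriage: centre of the upper mouth of the 13 mm vertical through hole in the yellow lug (8 mm thick, top 48 mm above the table, hole edge chamfered 2 mm), on the tray's +x side, 80 mm in x and -85 mm in y from tray; right over the bracket's hole when the carriage is fully in
- bracket_hole (a point): on the fixed brass bracket: centre of the upper mouth (30 mm above the table) of its 14 mm vertical through hole; bracket 8 mm thick, open below down to the table
- copper1: copper-coloured specimen mount: upright cylinder 30 mm diameter, 22 mm tall, about 80 g, with a small bright square on its polished top face; origin at the centre of its underside, z up when the polished face is up. Two to four copper mounts are present, standing on the bench in front of the robot at the start
- copper2: copper-coloured specimen mount: upright cylinder 30 mm diameter, 22 mm tall, about 80 g, with a small bright square on its polished top face; origin at the centre of its underside, z up when the polished face is up. Two to four copper mounts are present, standing on the bench in front of the robot at the start
- copper3: copper-coloured specimen mount: upright cylinder 30 mm diameter, 22 mm tall, about 80 g, with a small bright square on its polished top face; origin at the centre of its underside, z up when the polished face is up. Two to four copper mounts are present, standing on the bench in front of the robot at the start
- copper4: copper-coloured specimen mount: upright cylinder 30 mm diameter, 22 mm tall, about 80 g, with a small bright square on its polished top face; origin at the centre of its underside, z up when the polished face is up. Two to four copper mounts are present, standing on the bench in front of the robot at the start
- black: black specimen mount: upright cylinder 30 mm diameter, 22 mm tall, about 60 g, with a small bright square on its polished top face; origin at the centre of its underside, z up when the polished face is up. Stands on the carriage's tray at the start
- dish: fixed white square open dish 110 x 110 mm, 16 mm high, wall and floor 4 to 5 mm thick; origin on the table under its centre
- stand: fixed grey block 60 x 60 x 45 mm with a 13 mm vertical through hole in its middle, which holds the pin at the start; origin on the table under its centre
- pin: lock pin, about 60 g: steel shank 10 mm diameter and 42 mm long with a 5 mm tapered tip, above it a red cylindrical head 22 mm diameter and 28 mm tall (70 mm overall). Origin at the tip, z from tip to head. Stands upright in the stand at the start, its head resting on the block; fully down in the lug its head rests on the lug and the tip is 6 mm above the table
- jar: small white jar with a blue cap, 44 mm diameter, 55 mm tall, standing; origin under its centre; leave it alone
Things that resemble listed ones, but are neither listed nor needed, are in the scene too. Leave any purple look-alike of the black alone. Leave any purple look-alike of the copper4 alone.

How it is judged:
On the way, in this order (a step that is already met when the one before it is completed fails the run):
1. the carriage is fully out at its stop away from the microscope (value of joint carriage below 0.006 m), for 0.2 s.
2. with the carriage out, the black mount is in the dish and every copper mount stands upright on the tray floor (x of copper1 in the frame of tray between -0.027 and 0.027 m and y of copper1 in the frame of tray between -0.087 and 0.087 m and z of copper1 in the frame of tray between -0.003 and 0.003 m and angle between each of copper1, copper2, copper3, copper4's own z axis and vertical below 0.15 rad and x of copper2 in the frame of tray between -0.027 and 0.027 m and y of copper2 in the frame of tray between -0.087 and 0.087 m and z of copper2 in the frame of tray between -0.003 and 0.003 m and x of copper3 in the frame of tray between -0.027 and 0.027 m and y of copper3 in the frame of tray between -0.087 and 0.087 m and z of copper3 in the frame of tray between -0.003 and 0.003 m and x of copper4 in the frame of tray between -0.027 and 0.027 m and y of copper4 in the frame of tray between -0.087 and 0.087 m and z of copper4 in the frame of tray between -0.003 and 0.003 m and x of black in the frame of dish between -0.047 and 0.047 m and y of black in the frame of dish between -0.047 and 0.047 m and z of black in the frame of dish between 0 and 0.012 m and value of joint carriage below 0.025 m), for 0.2 s.
3. the carriage is fully in at its stop under the microscope (value of joint carriage above 0.195 m), for 0.2 s.
4. the pin is all the way down through lug and bracket (horizontal distance between pin and bracket_hole below 0.005 m and z of pin in the frame of bracket_hole below -0.019 m and angle between pin's own z axis and vertical below 0.12 rad), for 0.2 s.
At the end, for the whole second after the job is handed in: Carriage within 5 mm of its inner stop; pin upright through lug and bracket, seated within 5 mm; every copper mount upright (0.15 rad) and flat on the tray floor (3 mm) inside the rim; black mount in the dish; all at rest (all of step 4 and value of joint carriage above 0.195 m and x of copper1 in the frame of tray between -0.027 and 0.027 m and y of copper1 in the frame of tray between -0.087 and 0.087 m and z of copper1 in the frame of tray between -0.003 and 0.003 m and angle between each of copper1, copper2, copper3, copper4's own z axis and vertical below 0.15 rad and x of copper2 in the frame of tray between -0.027 and 0.027 m and y of copper2 in the frame of tray between -0.087 and 0.087 m and z of copper2 in the frame of tray between -0.003 and 0.003 m and x of copper3 in the frame of tray between -0.027 and 0.027 m and y of copper3 in the frame of tray between -0.087 and 0.087 m and z of copper3 in the frame of tray between -0.003 and 0.003 m and x of copper4 in the frame of tray between -0.027 and 0.027 m and y of copper4 in the frame of tray between -0.087 and 0.087 m and z of copper4 in the frame of tray between -0.003 and 0.003 m and x of black in the frame of dish between -0.047 and 0.047 m and y of black in the frame of dish between -0.047 and 0.047 m and z of black in the frame of dish between 0 and 0.012 m and linear speed of each of copper1, copper2, copper3, copper4, black, pin below 0.02 m/s); the robot touches nothing.
It fails at once if the small jar is knocked over (angle between jar's own z axis and vertical above 0.6 rad).
Of copper1, copper2, copper3, copper4 only 2 to 4 are there at a start; the rules pass over those that are not, and their reading is None.
At some moment in a run one of copper1, copper2, copper3, copper4 may be knocked a few centimetres aside while the robot is not near it.
It also fails if it takes over 210 s, if anything falls off the work surface, if the arm or the gripper's body presses on something with over 40 N, if the wrist force passes 120 N, or if a joint passes its speed limit or range.

## Robot

A 7-joint arm with a two-finger parallel gripper is mounted at the origin on the work surface. World frame = base frame: x ahead of the robot, y to its left, z up, the work surface at z = 0. Lengths are in m, angles in rad, forces in N, time in s.
With the tool pointing down it reaches from about 0.425 to 0.95 m from the base axis. Payload 4.7 kg.
Tool frame: the origin (TCP) lies between the finger pads; the fingertips stand 25 mm ahead of it and the grasp point (between the pads) lies 6 mm ahead of it; x points along the fingers, z is the direction in which the jaws open and shut, and the axes are right-handed (so a half turn about x gives the same grasp; the last joint's range is limited). The gripper opens to 85 mm and grips with 20 to 120 N. Pads are 22 mm wide; open, the fingers measure 114 mm over their backs; the gripper's body (76 mm by 85 mm) begins 54 mm behind the grasp point. The pads swing forward as they close: fully open they stand 13 mm farther back than shut.
Start: joints at [1.171, 0.469, -0.049, 1.532, 0.024, 1.141, -0.082], TCP at [0.245, -0.629, 0.256] pointing down, gripper open.
Joint ranges: [-2.59, 2.59], [-0.33, 1.99], [-1.39, 1.29], [0.1, 2.45], [-1.04, 4.18], [0.21, 1.99], [-2.66, 2.66]. Speed limits (rad/s): [2.57, 2.57, 3.14, 3.14, 3.14, 3.14, 3.14].

## Interface

Orientations are given as a 3x3 rotation matrix whose columns are the frame's x, y, z axes.
In Python, from rig import * gives the robot as it stands. Calls block until the motion is done:
- movep(position, orientation): joint-space move of the TCP to a pose.
- move_l(position, attitude=None, feed=0.15, until_force=None): straight line of the TCP; attitude=None keeps the orientation; feed is the mean speed in m/s. With until_force (N) it stops when the force on the tool has changed by that much, and returns True; else False.
- move_joints(angles): joint-space move.
- command_gripper(opening, newtons=None): finger opening in m; newtons is the grip in N (None keeps the last); returns when the fingers have stopped.
- sleep(seconds).
- inverse_kinematics(position, orientation): joint angles nearest the present ones, or None.
- sense(): the state.
- camera(name): name is "scene" or "top" or "wrist"; returns (picture, depth): 420x560x3 uint8, red, green, blue; 420x560 float32, m along the optical axis (not along the pixel's ray), 0 where there is no reading.
- camera_params(name): a dict with "K" (3x3 intrinsics, pixels), "dist" ([k1, k2, p1, p2, k3] as OpenCV has them; the pictures are not rectified), "position" and "rotation" of the camera in the world; the wrist camera has in their place "tool_from_camera" (4x4, takes a point from camera to tool coordinates, whose origin is the TCP and whose axes are the tool frame's). Camera axes: x right, y down, z forward; pixel columns grow to the right and rows downward; lengths in m; the calibration is good to about 2 mm. A picture is of the moment at which its call begins: read the wrist's pose just before it. camera_params takes no time and is no camera call.
A pose or a line that the arm cannot do raises Unreachable and nothing moves.
- finish_job(): hands the job in, once; it reports no verdict.
The state is a dict: "time_s": time; "joint_pos": joint angles; "qd": joint speeds; "joint_efforts": joint torques, N m; "position": TCP position; "tcp_rot": TCP orientation; "wrist_force": force on the tool from outside, world axes, zero at the start; "ft_torque": the same for the moment, N m; "finger_gap": finger opening in m.
Only numpy, scipy, OpenCV 4.12 (cv2) and the standard library are available. Lean on these libraries where they do the work, as an engineer would, in place of code of your own. Each camera call takes 0.05 s, during which the arm holds its last target.

## Working session

There is one attempt and no reset: what is moved stays moved. The work goes in short steps, each a Python script; the robot and the scene stay as the last script left them, time stands still between calls to the robot, and variables do not carry over. Pictures are saved under pics/ and viewed, and the job is handed in when it is done.

```bash
ls; mkdir -p pics; python3 - <<'E'
from rig import *
import cv2
for n in ["scene","top","wrist"]:
    im,d=camera(n); cv2.imwrite(f"pics/{n}0.png",im[:,:,::-1]); 
    import numpy as np
    np.save(f"pics/{n}0d.npy",d); np.save(f"pics/{n}0.npy",im)
    print(n,camera_params(n))
print(sense())
E
```

```text
pics
scene {'K': array([[502.00807495,   0.        , 284.40632545],
       [  0.        , 502.00807495, 207.05962506],
       [  0.        ,   0.        ,   1.        ]]), 'dist': array([0.05414895, 0.        , 0.        , 0.        , 0.        ]), 'position': array([0.98954132, 0.32206421, 0.93979485]), 'rotation': array([[-0.64628354,  0.63217897, -0.42739599],
       [ 0.76295549,  0.52450658, -0.37787799],
       [-0.01471451, -0.57030044, -0.82130438]])}
top {'K': array([[420.55598855,   0.        , 289.44659988],
       [  0.        , 420.55598855, 214.34756077],
       [  0.        ,   0.        ,   1.        ]]), 'dist': array([-0.0238069,  0.       ,  0.       ,  0.       ,  0.       ]), 'position': array([ 0.45166333, -0.06917379,  0.98910985]), 'rotation': array([[ 0.02305498, -0.99503236,  0.09684561],
       [-0.99955077, -0.02479795, -0.01683235],
       [ 0.0191503 , -0.09641403, -0.99515707]])}
wrist {'K': array([[361.49152219,   0.        , 274.31007737],
       [  0.        , 361.49152219, 210.25227819],
       [  0.        ,   0.        ,   1.        ]]), 'dist': a
[... 538 characters left out ...]
4096138, -0.08229848]), 'qd': array([ 0.00090044, -0.00227602,  0.00126231, -0.00331553, -0.00025846,
       -0.00036628, -0.00145898]), 'joint_efforts': array([ 1.48785733e-03, -5.10763550e+01, -4.60119930e-02, -2.37977690e+01,
        1.07771036e-02,  5.32366670e-03,  7.69466304e-07]), 'position': array([ 0.24445919, -0.62874862,  0.25549314]), 'tcp_rot': array([[-5.99617128e-04,  9.32021523e-01,  3.62402430e-01],
       [ 1.34538755e-03,  3.62402919e-01, -9.32020554e-01],
       [-9.99998915e-01, -7.12837693e-05, -1.47123315e-03]]), 'wrist_force': array([ 0.1291649 ,  0.22419148, -0.30980694]), 'ft_torque': array([ 0.01932979, -0.04535681, -0.02330029]), 'finger_gap': 0.08547118398060174}
```

View pics/scene0.png

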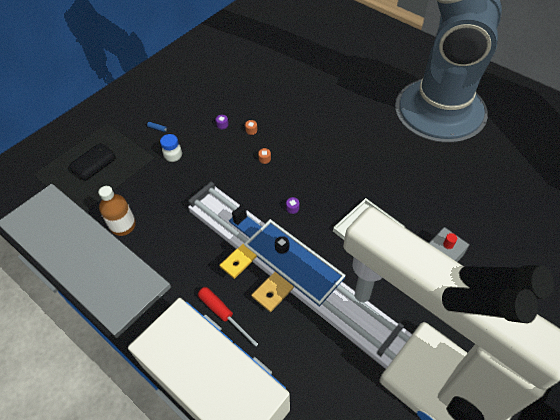

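View pics/top0.png

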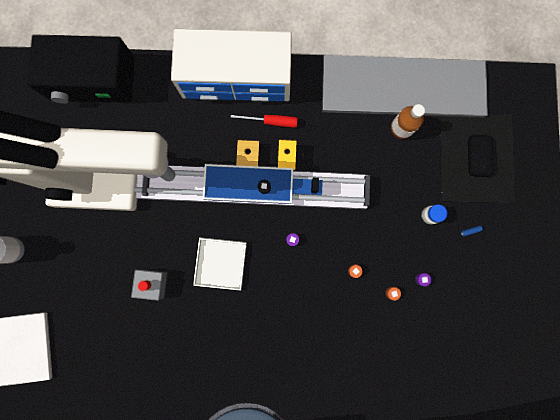

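View pics/wrist0.png

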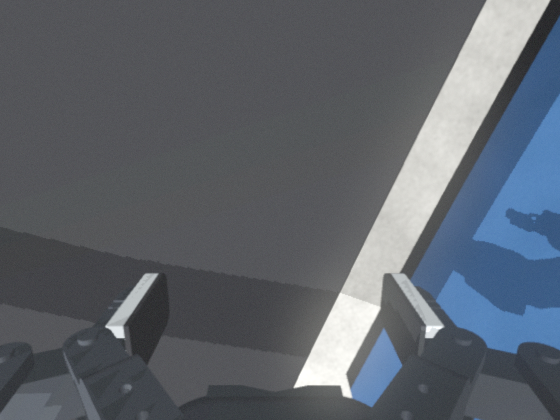

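The top view shows the slide along world y (microscope at +y, image left). Two copper mounts are at about (355,271) and (394,294), with purple ones at (292,240) and (425,280). The black mount is on the tray at (264,186), the dish at (220,264), the pin at (145,286) and the jar at (434,214). Next I'll measure.

```bash
cat > h.py <<'E'
from rig import *
import numpy as np, cv2
def cam(name,save=None):
    s=sense() if name=="wrist" else None
    im,d=camera(name); p=camera_params(name)
    if name=="wrist":
        T=np.eye(4);T[:3,:3]=s["tcp_rot"];T[:3,3]=s["position"]
        M=T@p["tool_from_camera"]; R,t=M[:3,:3],M[:3,3]
    else: R,t=np.array(p["rotation"]),np.array(p["position"])
    if save: cv2.imwrite(f"pics/{save}.png",im[:,:,::-1])
    return dict(im=im,d=d,K=p["K"],dist=p["dist"],R=R,t=t)
def ray(c,px):
    u=cv2.undistortPoints(np.array(px,float).reshape(-1,1,2),c["K"],c["dist"]).reshape(-1,2)
    return np.c_[u,np.ones(len(u))]@c["R"].T
def onplane(c,px,z):
    r=ray(c,px); return c["t"]+r*((z-c["t"][2])/r[:,2])[:,None]
def two(c1,p1,c2,p2):
    a=ray(c1,[p1])[0];b=ray(c2,[p2])[0];a/=np.linalg.norm(a);b/=np.linalg.norm(b)
    s=np.linalg.lstsq(np.c_[a,-b],c2["t"]-c1["t"],rcond=None)[0]
    P=c1["t"]+a*s[0];Q=c2["t"]+b*s[1]; return (P+Q)/2,np.linalg.norm(P-Q)
def hsv(c): return cv2.cvtColor(c["im"],cv2.COLOR_RGB2HSV)
RANGES=dict(copper=((4,120,90),(15,255,255)),purple=((130,100,40),(155,255,255)),yellow=((21,130,120),(30,255,255)),
 red=((0,180,90),(3,255,255)),blue=((105,120,40),(118,255,255)))
def mask(c,k):
    lo,hi=RANGES[k]; return cv2.inRange(hsv(c),lo,hi)
def blobs(m,amin=15):
    n,l,s,ce=cv2.connectedComponentsWithStats(m)
    return [(tuple(ce[i].round(1)),int(s[i,4]),tuple(int(v) for v in s[i,:4])) for i in range(1,n) if s[i,4]>=amin]
def proj(c,P):
    rv,_=cv2.Rodrigues(c["R"].T); q,_=cv2.projectPoints(np.array(P,float).reshape(-1,1,3),rv,-c["R"].T@c["t"],c["K"],c["dist"]); return q.reshape(-1,2)
def down(yaw):  # jaw z axis at angle yaw in the xy plane
    z=np.array([np.cos(yaw),np.sin(yaw),0]);x=np.array([0,0,-1.]);return np.c_[x,np.cross(z,x),z]
E
python3 - <<'E'
from h import *
for n in ["top","scene"]:
    c=cam(n)
    for k in RANGES: print(n,k,blobs(mask(c,k)))
    im=c["im"][:,:,::-1]
    if n=="top":
        cv2.imwrite("pics/t1.png",cv2.resize(im[130:220,120:380],None,fx=3,fy=3,interpolation=cv2.INTER_CUBIC))
        cv2.imwrite("pics/t2.png",cv2.resize(im[220:320,120:300],None,fx=4,fy=4,interpolation=cv2.INTER_CUBIC))
    else: cv2.imwrite("pics/s1.png",cv2.resize(im[170:320,180:370],None,fx=4,fy=4,interpolation=cv2.INTER_CUBIC))
E
```

```text
top copper [((np.float64(408.4), np.float64(119.8)), 384, (398, 106, 25, 26)), ((np.float64(354.9), np.float64(270.8)), 115, (348, 264, 14, 14)), ((np.float64(392.9), np.float64(293.1)), 125, (386, 287, 15, 14))]
top purple [((np.float64(292.1), np.float64(239.1)), 110, (286, 233, 13, 13)), ((np.float64(422.6), np.float64(279.1)), 151, (415, 273, 17, 14))]
top yellow [((np.float64(247.7), np.float64(144.1)), 94, (238, 141, 21, 9)), ((np.float64(286.6), np.float64(153.6)), 426, (278, 140, 18, 30)), ((np.float64(249.4), np.float64(154.7)), 99, (237, 149, 21, 12))]
top red [((np.float64(280.3), np.float64(120.3)), 334, (264, 115, 34, 12)), ((np.float64(142.9), np.float64(285.4)), 76, (138, 281, 13, 10))]
top blue [((np.float64(206.7), np.float64(90.0)), 659, (177, 82, 58, 18)), ((np.float64(258.9), np.float64(91.4)), 650, (232, 84, 53, 18)), ((np.float64(246.7), np.float64(182.9)), 2439, (205, 166, 86, 35)), ((np.float64(304.7), np.float64(186.6)), 348, (292, 179, 31, 16)), ((np.float64(437.5), np.float64(212.7)), 283, (428, 204, 20, 18)), ((np.float64(471.9), np.float64(230.4)), 132, (
[... 848 characters left out ...]
0, (444, 234, 13, 14)), ((np.float64(214.3), np.float64(303.2)), 497, (198, 287, 35, 34))]
scene blue [((np.float64(78.0), np.float64(51.5)), 18036, (0, 0, 235, 154)), ((np.float64(156.0), np.float64(126.1)), 105, (147, 122, 20, 10)), ((np.float64(168.8), np.float64(141.4)), 246, (160, 134, 19, 17)), ((np.float64(246.7), np.float64(226.0)), 300, (229, 217, 32, 20)), ((np.float64(295.8), np.float64(262.2)), 2633, (248, 223, 93, 77)), ((np.float64(111.0), np.float64(343.5)), 363, (58, 291, 101, 99)), ((np.float64(208.1), np.float64(320.5)), 81, (186, 301, 47, 41)), ((np.float64(259.8), np.float64(365.3)), 92, (234, 343, 52, 46)), ((np.float64(423.0), np.float64(415.8)), 83, (417, 411, 16, 9))]
```

View pics/t1.png

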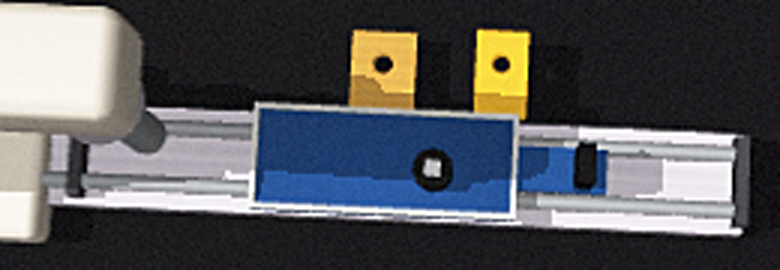

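View pics/t2.png

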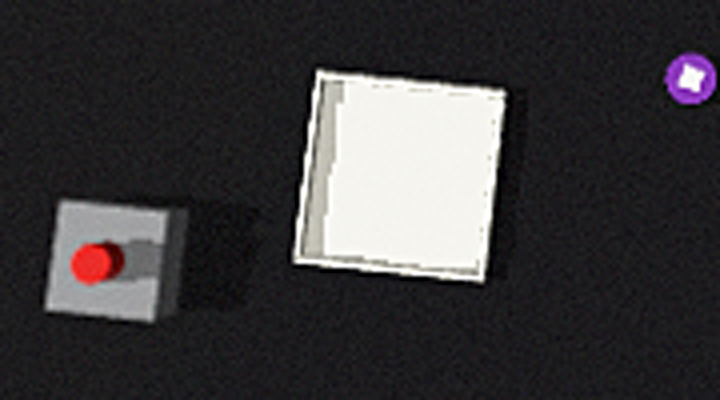

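View pics/s1.png

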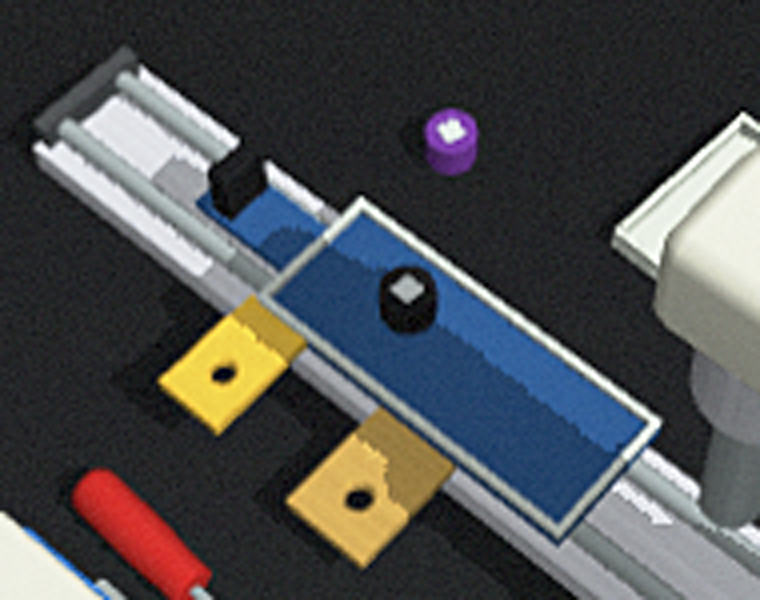

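```bash
python3 - <<'E'
from h import *
t=cam("top");s=cam("scene")
np.set_printoptions(precision=4,suppress=True)
def both(n,pt,ps,z): print(n,"top",onplane(t,[pt],z)[0],"scene",onplane(s,[ps],z)[0] if ps else "")
both("lug",(287.0,151),(180+224/4,170+374/4),.048)
both("brk",(247.3,151),(180+359/4,170+499/4),.030)
both("black",(264.,185.6),(180+408/4,170+289/4),.070)
both("handle",(120+586/3,130+164/3),(180+240/4,170+160/4),.085)
r=[(256,106),(515,118),(511,213),(250,204)]
for a in r: both("rim",(120+a[0]/3,130+a[1]/3),None,.053)
r=[(361,200),(265,295),(560,537),(658,425)]
for a in r: both("rims",(300,200),(180+a[0]/4,170+a[1]/4),.053)
r=[(318,71),(505,90),(485,281),(295,263)]
for a in r: both("dish",(120+a[0]/4,220+a[1]/4),None,.016)
r=[(60,199),(167,209),(155,322),(45,310)]
for a in r: both("stand",(120+a[0]/4,220+a[1]/4),None,.045)
both("pinhead",(120+92/4,220+264/4),(451,236.5),.073)
both("sq1",(355.8,271.4),(251,124.5),.022); both("sq2",(394.5,294),(264.4,152.5),.022)
both("p1",(292.4,239.5),(293,203),.022); both("p2",(425,280),(222,119),.022)
both("jar",(437,213),(169,140),.055)
# depth check
for k,(x,y) in dict(lug=(283,145),brk=(241,147),floor=(230,175),black=(264,182),table=(320,300),dish=(220,264)).items():
    d=t["d"][y,x]; rr=ray(t,[(x,y)])[0]; print(k,t["t"]+rr*d)
E
```

```text
lug top [ 0.6884 -0.0762  0.048 ] scene [ 0.6928 -0.0739  0.048 ]
brk top [0.6904 0.0159 0.03  ] scene [0.6946 0.0169 0.03  ]
black top [ 0.6035 -0.0271  0.07  ] scene [ 0.6058 -0.0262  0.07  ]
handle top [ 0.606  -0.1393  0.085 ] scene [ 0.609  -0.1371  0.085 ]
rim top [0.6491 0.1073 0.053 ] scene 
rim top [ 0.6451 -0.0877  0.053 ] scene 
rim top [ 0.5729 -0.0863  0.053 ] scene 
rim top [0.5747 0.1086 0.053 ] scene 
rims top [ 0.5757 -0.108   0.053 ] scene [ 0.5726 -0.0875  0.053 ]
rims top [ 0.5757 -0.108   0.053 ] scene [ 0.6478 -0.087   0.053 ]
rims top [ 0.5757 -0.108   0.053 ] scene [0.6557 0.1104 0.053 ]
rims top [ 0.5757 -0.108   0.053 ] scene [0.5787 0.111  0.053 ]
dish top [0.487  0.1205 0.016 ] scene 
dish top [0.4787 0.0125 0.016 ] scene 
dish top [0.3696 0.0204 0.016 ] scene 
dish top [0.3773 0.1289 0.016 ] scene 
stand top [0.4115 0.2548 0.045 ] scene 
stand top [0.4074 0.1952 0.045 ] scene 
stand top [0.3454 0.1988 0.045 ] scene 
stand top [0.3505 0.2597 0.045 ] scene 
pinhead top [0.3785 0.2261 0.073 ] scene [0.3806 0.2256 0.073 ]
sq1 top [ 0.4183 -0.2405  0.022 ] scene [ 0.3729 -0.328   0.022 ]
sq2 top [ 0.3689 -0.3298  0.022 ] scene [ 0.4207 -0.2407  0.022 ]
p1 top [ 0.4879 -0.0937  0.022 ] scene [ 0.4912 -0.0926  0.022 ]
p2 top [ 0.402  -0.4004  0.022 ] scene [ 0.4056 -0.3975  0.022 ]
jar top [ 0.5539 -0.4175  0.055 ] scene [ 0.5561 -0.4201  0.055 ]
lug [ 0.7031 -0.0667  0.0444]
brk [0.7001 0.0311 0.0277]
floor [0.6298 0.0519 0.0459]
black [ 0.6116 -0.0268  0.0693]
table [ 0.3496 -0.1617 -0.0025]
dish [0.4277 0.0727 0.0044]
```

```bash
python3 - <<'E'
from h import *
yw=-0.022
for nm,p in dict(handle=(.6075,-.138,.2),c1=(.4195,-.2405,.1),c2=(.371,-.329,.1),dish=(.428,.07,.1),pin=(.3795,.226,.12),lug=(.692,.0165,.15)).items():
  for y in (np.pi/2,-np.pi/2,0,np.pi):
    q=inverse_kinematics(np.array(p),down(y+yw)); print(nm,round(y,2),None if q is None else np.round(q,2))
movep(np.array([.6075,-.138,.16]),down(-np.pi/2+yw)); command_gripper(.06)
move_l(np.array([.6075,-.138,.079]),feed=.1); command_gripper(.0,40)
s=sense();print(s["finger_gap"],s["wrist_force"],s["position"],s["time_s"])
E
```

```text
handle 1.57 [ 0.68  0.54 -0.74  1.69  0.41  1.07  1.36]
handle -1.57 [ 0.34  0.45 -0.25  1.71  0.13  0.99 -1.55]
handle 0 [ 0.57  0.5  -0.57  1.7   0.3   1.03 -0.13]
handle 3.14 [-0.57  0.68  1.11  1.77 -0.67  1.13 -2.4 ]
c1 1.57 [ 0.99  0.46 -0.69  2.09  0.44  0.73  1.57]
c1 -1.57 [ 0.56  0.38 -0.15  2.12  0.09  0.65 -1.25]
c1 0 [ 0.79  0.41 -0.44  2.11  0.27  0.68  0.15]
c1 3.14 [ 0.28  0.37  0.18  2.13 -0.11  0.64 -2.62]
c2 1.57 [ 1.17  0.47 -0.67  2.07  0.43  0.74  1.78]
c2 -1.57 [ 0.71  0.39 -0.08  2.09  0.05  0.66 -1.  ]
c2 0 [ 0.95  0.42 -0.38  2.08  0.24  0.69  0.39]
c2 3.14 [ 0.44  0.39  0.24  2.11 -0.15  0.66 -2.38]
dish 1.57 [ 0.64  0.57 -1.13  2.19  0.72  0.83  0.59]
dish -1.57 [ 0.21  0.36 -0.56  2.21  0.31  0.65 -2.16]
dish 0 [ 0.49  0.46 -0.91  2.19  0.56  0.73 -0.82]
dish 3.14 [ 0.66  0.6  -1.17  2.19  0.76  0.86  2.12]
pin 1.57 [ 0.13  0.43 -0.92  2.16  0.5   0.77  0.43]
pin -1.57 [-0.75  0.28  0.14  2.21 -0.06  0.66 -2.16]
pin 0 [ 0.1   0.42 -0.88  2.16  0.47  0.76 -1.12]
pin 3.14 [ 0.29  0.56 -1.17  2.16  0.69  0.88  1.82]
lug 1.57 [ 0.44  0.74 -0.83  1.56  0.59  1.11  1.02]
lug -1.57 [ 0.12  0.61 -0.3   1.58  0.21  0.99 -1.84]
lug 0 [ 0.35  0.69 -0.68  1.56  0.48  1.06 -0.47]
lug 3.14 [ 0.59  0.92 -1.18  1.55  0.87  1.28  2.4 ]
0.01349406336126707 [-1.37219994 -1.28924096  3.9039031 ] [ 0.60778239 -0.13849158  0.07965247] 4.3667
```

```bash
python3 - <<'E'
from h import *
p=np.array(sense()["position"])
d=np.array([.022,1,0])
print(move_l(p-d*.125,feed=.06,until_force=18))
s=sense();print(s["position"]-p,s["wrist_force"])
sleep(.3)
command_gripper(.05); p=sense()["position"]; move_l(np.array([p[0],p[1],.2]),feed=.2)
c=cam("wrist","w1");t=cam("top","t3"); print(sense()["time_s"],sense()["position"])
im=t["im"][:,:,::-1]; cv2.imwrite("pics/t3z.png",cv2.resize(im[130:310,220:450],None,fx=3.3,fy=3.3,interpolation=cv2.INTER_CUBIC))
E
```

```text
True
[-2.30604842e-03 -1.10230502e-01  3.77389568e-05] [-1.02109719  0.88592021  2.87184592]
7.6667 [ 0.60415432 -0.24667693  0.19793553]
```

View pics/t3.png

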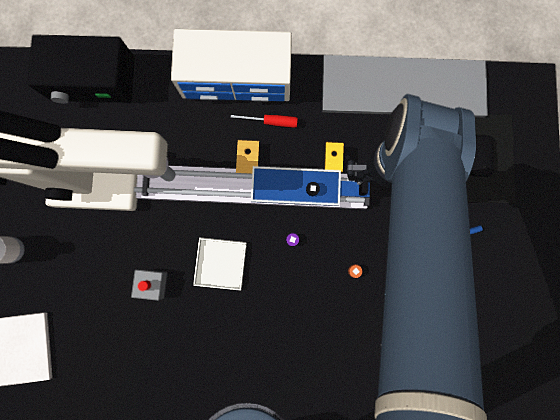

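View pics/w1.png

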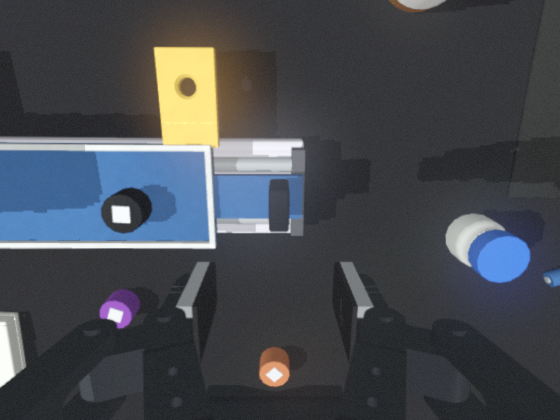

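The top view shows the carriage at its outer stop, with the black mount at (313,188) and the lug at (335,153). The wrist view shows the black mount's square at (121,214) and the lug hole at (187,87).

```bash
python3 - <<'E'
from h import *
np.set_printoptions(precision=4,suppress=True)
w=cam("wrist");t=cam("top");s=cam("scene","s2")
print("black",onplane(t,[(313.3,188)],.07),onplane(w,[(121.5,214.5)],.07),two(t,(313.3,188),w,(121.5,214.5)))
print("lug",onplane(t,[(335,153.5)],.048),onplane(w,[(187.5,87)],.048))
print("rimR w",onplane(w,[(211,147),(213,247)],.053))
print("c1",onplane(w,[(274.5,374.5)],.022),onplane(t,[(355.8,271.4)],.022))
print("handle",onplane(w,[(279,181),(279,229)],.085))
for k in ("copper",): print(blobs(mask(s,k)),blobs(mask(t,k)))
E
```

```text
black [[ 0.601  -0.1361  0.07  ]] [[ 0.6019 -0.1375  0.07  ]] (array([ 0.6013, -0.1364,  0.0678]), np.float64(0.00020828263196959112))
lug [[ 0.6856 -0.186   0.048 ]] [[ 0.6875 -0.1871  0.048 ]]
rimR w [[ 0.6465 -0.2013  0.053 ]
 [ 0.5686 -0.1974  0.053 ]]
c1 [[ 0.4198 -0.2426  0.022 ]] [[ 0.4183 -0.2405  0.022 ]]
handle [[ 0.6278 -0.25    0.085 ]
 [ 0.5945 -0.2494  0.085 ]]
[((np.float64(251.0), np.float64(127.3)), 126, (245, 120, 12, 15)), ((np.float64(264.4), np.float64(155.9)), 143, (258, 148, 13, 16)), ((np.float64(113.9), np.float64(207.7)), 483, (100, 195, 28, 25)), ((np.float64(126.5), np.float64(230.9)), 57, (117, 222, 18, 14))] [((np.float64(354.9), np.float64(270.8)), 115, (348, 264, 14, 14))]
```

View pics/s2.png

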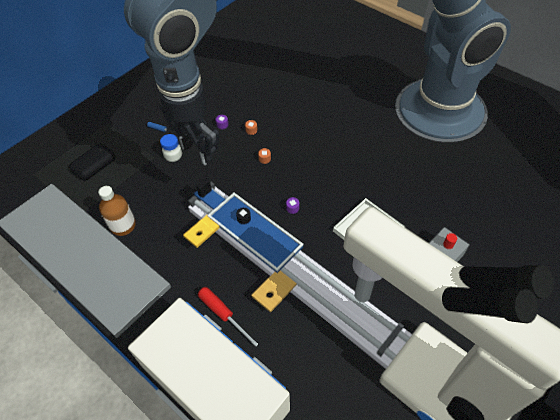

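```bash
cat >> h.py <<'E'
YW=-0.022
def at(x,y,z): return np.array([x,y,z],float)
def pick(x,y,base,yaw,op=.06,force=30,zt=.1):
    zg=base+.0275
    command_gripper(op)
    movep(at(x,y,base+zt+.03),down(yaw))
    hit=move_l(at(x,y,zg),feed=.1,until_force=12)
    command_gripper(0,force)
    s=sense(); print("pick hit",hit,"gap",s["finger_gap"],"z",s["position"][2]-base)
    zz=s["position"][2]-base
    move_l(at(x,y,base+zt+.03),feed=.15); return zz
def place(x,y,base,yaw,zz,zt=.1):
    movep(at(x,y,base+zt+.03),down(yaw))
    move_l(at(x,y,base+zz+.012),feed=.12)
    hit=move_l(at(x,y,base+zz-.002),feed=.02,until_force=4)
    print("place hit",hit,sense()["position"][2]-base-zz)
    sleep(.1); command_gripper(.055); move_l(at(x,y,base+zt+.03),feed=.15)
E
python3 - <<'E'
from h import *
zz=pick(.6015,-.137,.048,-np.pi/2+YW)
print(sense()["finger_gap"])
place(.428,.07,.005,-np.pi/2+YW,zz)
w=cam("wrist","w2"); print(sense()["time_s"])
E
```

```text
pick hit False gap 0.028928248936152486 z 0.028295872349749465
0.028979901328346727
place hit True -0.0010825658010863125
14.9417
```

View pics/w2.png

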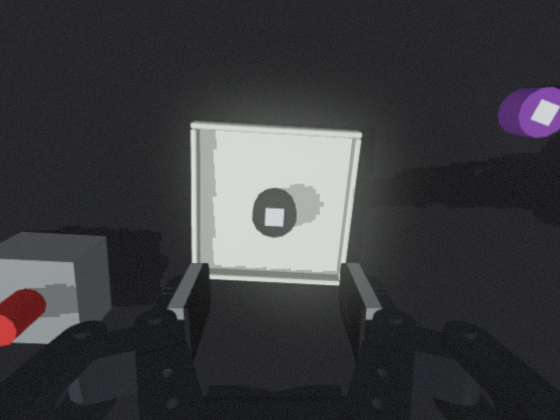

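The black mount stands upright near the dish's centre, at (274,215). Coppers next.

```bash
cat >> h.py <<'E'
def coppers():
    t=cam("top"); s=cam("scene")
    out=[]
    for n,c in (("top",t),("scene",s)):
        for b in blobs(mask(c,"copper")):
            if b[1]<200: out.append((n,b[0],b[1],onplane(c,[b[0]],.014)[0].round(4)))
    return out
def wsq(x,y,z=.022,save=None,r=.03):
    """refine the bright square near x,y seen by the wrist camera"""
    w=cam("wrist",save); q=proj(w,[(x,y,z)])[0]; h=hsv(w)
    m=cv2.inRange(h,(0,0,150),(180,60,255)); best=None
    for b in blobs(m,30):
        P=onplane(w,[b[0]],z)[0]
        if np.hypot(P[0]-x,P[1]-y)<r: best=P if best is None or np.hypot(P[0]-x,P[1]-y)<np.hypot(best[0]-x,best[1]-y) else best
    return best,q
E
python3 - <<'E'
from h import *
for o in coppers(): print(o)
movep(at(.4195-.0,-.2415,.13),down(-np.pi/2+YW))
print(wsq(.4195,-.241,save="w3")); print(sense()["time_s"])
E
```

```text
('top', (np.float64(355.2), np.float64(271.0)), 102, array([ 0.4189, -0.2405,  0.014 ]))
('top', (np.float64(392.8), np.float64(293.1)), 124, array([ 0.3702, -0.328 ,  0.014 ]))
('scene', (np.float64(251.1), np.float64(127.4)), 123, array([ 0.3748, -0.3267,  0.014 ]))
('scene', (np.float64(264.4), np.float64(155.9)), 129, array([ 0.4238, -0.2384,  0.014 ]))
('scene', (np.float64(126.5), np.float64(230.8)), 59, array([ 0.775 , -0.3276,  0.014 ]))
(array([ 0.42084653, -0.241727  ,  0.022     ]), array([274.63047182, 219.56676612]))
16.2833
```

View pics/w3.png

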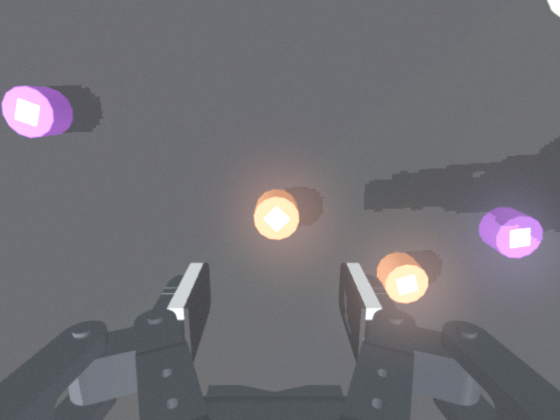

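```bash
python3 - <<'E'
from h import *
Y=-np.pi/2+YW
zz=pick(.4205,-.2417,0,Y); 
place(.6095,-.0545,.048,Y,zz)
for o in coppers(): print(o)
movep(at(.371,-.329,.13),down(Y))
b,_=wsq(.371,-.329,save="w4"); print(b,sense()["time_s"])
if b is not None:
    zz=pick(b[0],b[1],0,Y)
    place(.6085,-.1445,.048,Y,zz)
w=cam("wrist","w5");t=cam("top","t5"); print(sense()["time_s"],sense()["finger_gap"])
E
```

```text
pick hit False gap 0.028850631134481834 z 0.028128474661968803
place hit True 5.424602622391625e-05
('top', (np.float64(392.9), np.float64(293.2)), 124, array([ 0.37  , -0.3282,  0.014 ]))
('scene', (np.float64(126.7), np.float64(230.7)), 60, array([ 0.7746, -0.3274,  0.014 ]))
('scene', (np.float64(270.3), np.float64(239.3)), 152, array([ 0.5915, -0.0727,  0.014 ]))
[ 0.37145128 -0.33078555  0.022     ] 24.5167
pick hit False gap 0.02871615128223146 z 0.02814408347150651
place hit True 6.758122182970797e-05
31.4417 0.05500172551596224
```

View pics/w5.png

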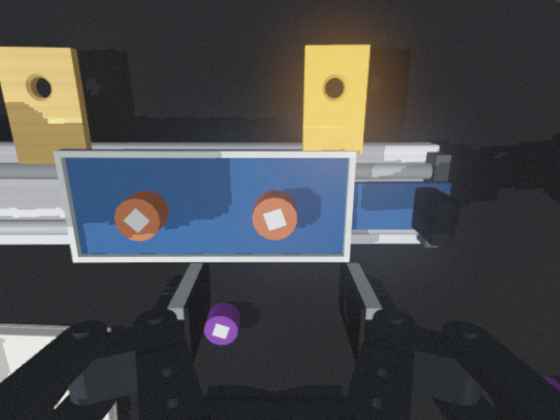

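View pics/t5.png

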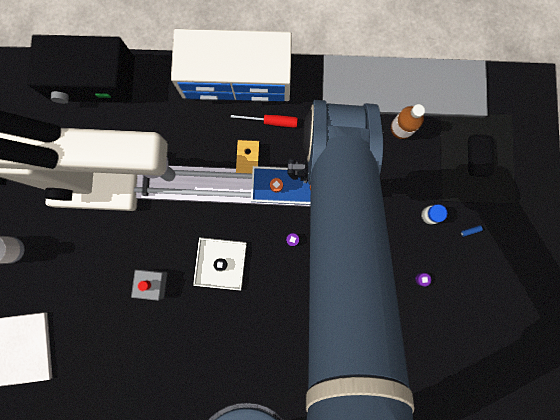

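The wrist view shows both coppers upright on the tray at (137,221) and (275,219), inside the rim. The lug hole is at (335,88), the bracket hole at (42,87), and the black mount is still in the dish. I'll push the carriage in now, after a quick check.

```bash
python3 - <<'E'
from h import *
np.set_printoptions(precision=4,suppress=True)
w=cam("wrist")
print("lug",onplane(w,[(335,88)],.048),"brk",onplane(w,[(43,88)],.03))
print("sq",onplane(w,[(137,221),(275,219.5)],.07))
print("rim",onplane(w,[(58,153),(352,153),(349,260),(76,260)],.053))
movep(at(.605,-.2485,.16),down(-np.pi/2+YW)); command_gripper(.06)
t=cam("top");print(blobs(mask(t,"copper")))
print(move_l(at(.605,-.2485,.079),feed=.1,until_force=12)); command_gripper(0,40)
s=sense();print(s["finger_gap"],s["wrist_force"],s["position"],s["time_s"])
E
```

```text
lug [[ 0.688  -0.1859  0.048 ]] brk [[0.6917 0.0109 0.03  ]]
sq [[ 0.608  -0.0557  0.07  ]
 [ 0.6071 -0.1456  0.07  ]]
rim [[ 0.6506 -0.0037  0.053 ]
 [ 0.6469 -0.1976  0.053 ]
 [ 0.5692 -0.1987  0.053 ]
 [ 0.5736 -0.0014  0.053 ]]
[((np.float64(409.6), np.float64(107.9)), 18, (407, 106, 6, 5)), ((np.float64(275.8), np.float64(184.7)), 101, (270, 178, 13, 14)), ((np.float64(316.1), np.float64(186.4)), 112, (310, 180, 14, 14))]
False
0.013123577519751269 [-1.0547 -0.2782  3.9773] [ 0.6052 -0.2486  0.0796] 33.7
```

```bash
python3 - <<'E'
from h import *
p=np.array(sense()["position"]); d=np.array([.022,1,0])
print(move_l(p+d*.19,feed=.08,until_force=25))
print(move_l(p+d*.215,feed=.03,until_force=15))
s=sense();print(s["position"]-p,s["wrist_force"]); sleep(.3)
command_gripper(.05); q=sense()["position"]; print(q-p); move_l(at(q[0],q[1],.2),feed=.2)
w=cam("wrist","w6");t=cam("top","t6");s=cam("scene","s6"); print(sense()["time_s"])
E
```

```text
False
True
[ 4.18938632e-03  1.99959705e-01 -9.52497579e-06] [-1.39504466 -1.71616902  2.8058638 ]
[4.16206605e-03 1.98029518e-01 1.64654184e-04]
38.425
```

View pics/w6.png

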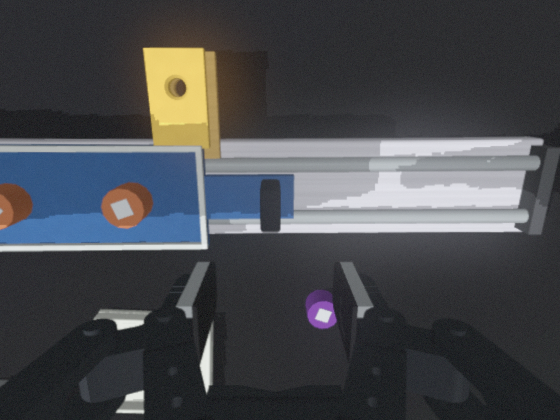

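View pics/t6.png

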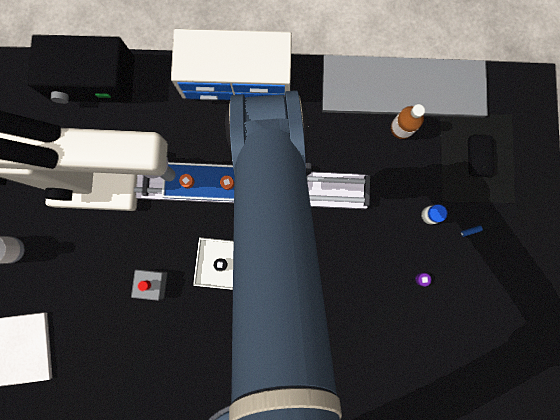

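View pics/s6.png

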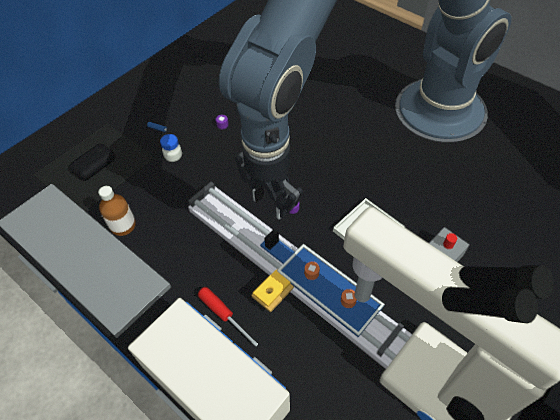

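The wrist view shows both coppers still upright on the tray, with the yellow lug over the bracket and its hole at (177,88). The top and scene views agree, and the pin is untouched at (145,286) in the top view. Next, the pin.

```bash
python3 - <<'E'
from h import *
np.set_printoptions(precision=4,suppress=True)
w=cam("wrist"); print("lug",onplane(w,[(177,87.5)],.048))
print(proj(w,[(.6915,.0135,.048)]))
Y=-np.pi/2+YW
command_gripper(.06)
movep(at(.45,.05,.2),down(Y))
movep(at(.3795,.2255,.19),down(Y))
w=cam("wrist","w7"); m=mask(w,"red"); bl=blobs(m,100); print(bl)
for z in (.059,.073): print(onplane(w,[b[0] for b in bl],z))
print(sense()["time_s"])
E
```

```text
lug [[0.6919 0.0131 0.048 ]]
[[176.4496  88.1558]]
[]Traceback (most recent call last):
  File "<stdin>", line 10, in <module>
  File "h.py", line 16, in onplane
    r=ray(c,px); return c["t"]+r*((z-c["t"][2])/r[:,2])[:,None]
  File "h.py", line 13, in ray
    u=cv2.undistortPoints(np.array(px,float).reshape(-1,1,2),c["K"],c["dist"]).reshape(-1,2)
      ~~~~~~~~~~~~~~~~~~~^^^^^^^^^^^^^^^^^^^^^^^^^^^^^^^^^^^^^^^^^^^^^^^^^^^^^
cv2.error: OpenCV(4.12.0) /io/opencv/modules/calib3d/src/undistort.dispatch.cpp:347: error: (-215:Assertion failed) CV_IS_MAT(_src) && CV_IS_MAT(_dst) && (_src->rows == 1 || _src->cols == 1) && (_dst->rows == 1 || _dst->cols == 1) && _src->cols + _src->rows - 1 == _dst->rows + _dst->cols - 1 && (CV_MAT_TYPE(_src->type) == CV_32FC2 || CV_MAT_TYPE(_src->type) == CV_64FC2) && (CV_MAT_TYPE(_dst->type) == CV_32FC2 || CV_MAT_TYPE(_dst->type) == CV_64FC2) in function 'cvUndistortPointsInternal'
```

View pics/w7.png

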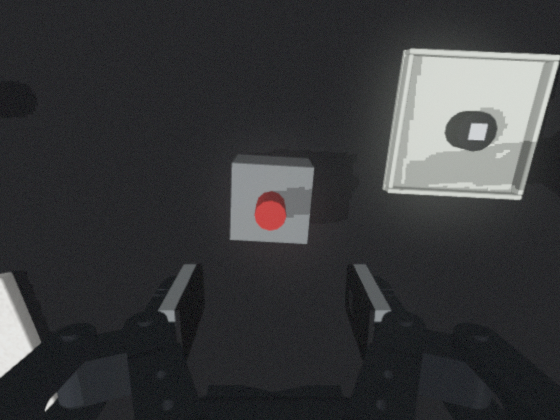

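```bash
python3 - <<'E'
from h import *
np.set_printoptions(precision=4,suppress=True)
w=cam("wrist"); h=hsv(w); print(h[215,270],h[198,270])
m=cv2.inRange(h,(0,150,150),(8,255,255))|cv2.inRange(h,(172,150,150),(180,255,255))
print(blobs(m,30)); print(onplane(w,[(270.5,215)],.073),onplane(w,[(237,164),(310,167),(306,243),(231,240)],.045).mean(0))
E
```

```text
[  0 162 194] [  1 140 109]
[((np.float64(269.2), np.float64(214.7)), 679, (255, 201, 30, 29))]
[[0.381  0.2256 0.073 ]] [0.3803 0.2255 0.045 ]
```

```bash
python3 - <<'E'
from h import *
np.set_printoptions(precision=4,suppress=True)
Y=-np.pi/2+YW
zz=pick(.3805,.2257,.045,Y,op=.05,force=60,zt=.12)
w=cam("wrist","w8"); print(sense()["finger_gap"],zz)
movep(at(.47,-.02,.24),down(Y)); movep(at(.62,-.0,.24),down(Y))
w=cam("wrist","w9"); t=cam("top","t9"); s=cam("scene","s9"); print(sense()["time_s"])
cv2.imwrite("pics/s9z.png",cv2.resize(s["im"][180:330,180:400,::-1],None,fx=3.5,fy=3.5,interpolation=cv2.INTER_CUBIC))
E
```

```text
pick hit False gap 0.0202642706974595 z 0.0281380919122146
0.02001058650640704 0.0281380919122146
45.525
```

View pics/w9.png

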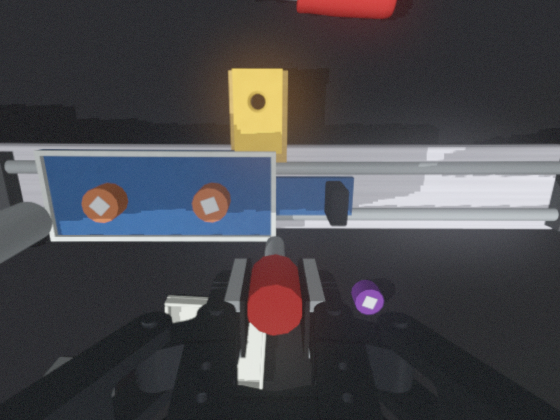

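View pics/s9z.png

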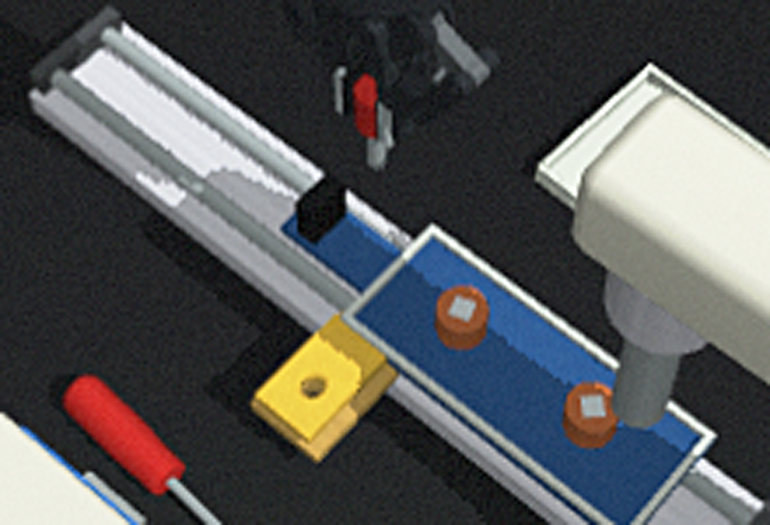

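```bash
python3 - <<'E'
from h import *
np.set_printoptions(precision=4,suppress=True)
w=cam("wrist"); s=cam("scene"); 
print(onplane(w,[(258,101.5)],.048),onplane(s,[(269.7,290.6)],.048),two(w,(258,101.5),s,(269.7,290.6)))
p=sense()["position"]; tip=p[2]-.0281-.042; print("tip proj",proj(w,[(p[0],p[1],tip)]),proj(s,[(p[0],p[1],tip)]))
Y=-np.pi/2+YW
movep(at(.6915,.0135,.24),down(Y)); move_l(at(.6915,.0135,.0281+.042+.048+.012),feed=.1)
w=cam("wrist","w10");s=cam("scene"); print(sense()["position"])
cv2.imwrite("pics/s10z.png",cv2.resize(s["im"][240:320,220:320,::-1],None,fx=7,fy=7,interpolation=cv2.INTER_CUBIC))
cv2.imwrite("pics/w10z.png",cv2.resize(w["im"][150:350,180:380,::-1],None,fx=3,fy=3,interpolation=cv2.INTER_CUBIC))
for c in (w,s): print(proj(c,[(.6915,.0135,.06),(.6915,.0135,.048)]))
E
```

```text
[[0.6924 0.0112 0.048 ]] [[0.694  0.0172 0.048 ]] (array([0.6914, 0.0125, 0.037 ]), np.float64(0.0026779020465263303))
tip proj [[273.435  239.6388]] [[287.108  226.7209]]
[0.692  0.0136 0.131 ]
[[273.0905 240.6595]
 [273.145  233.1749]]
[[268.8785 285.8475]
 [269.1248 288.5831]]
```

View pics/w10z.png

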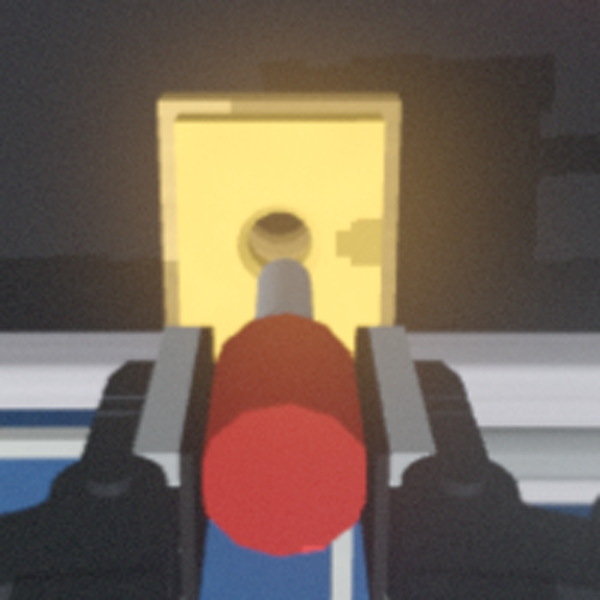

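View pics/s10z.png

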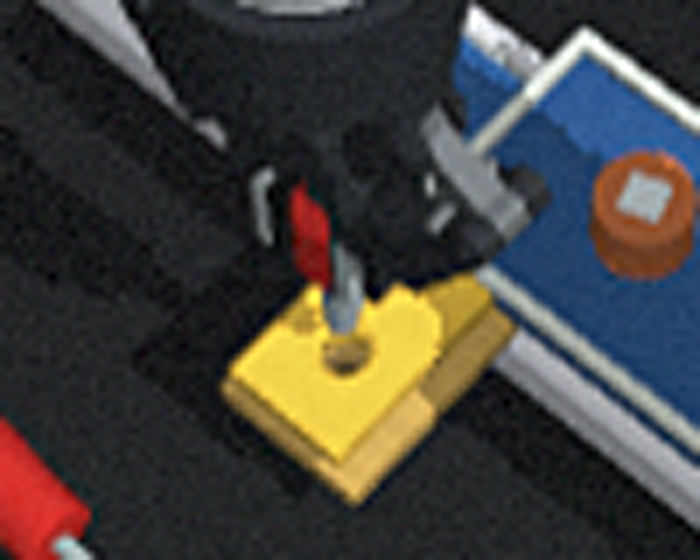

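Pin and hole are about 2 mm apart: in the zoomed wrist view the tip is at (285,266) and the hole at (275,241). The offset is mainly +y. I'll correct it and check again from lower down.

```bash
python3 - <<'E'
from h import *
x,y=.6923,.0155
move_l(at(x,y,.0281+.042+.048+.003),feed=.05)
w=cam("wrist");s=cam("scene"); print(sense()["position"],sense()["wrist_force"])
a=cv2.resize(s["im"][260:310,240:300,::-1],None,fx=10,fy=10,interpolation=cv2.INTER_CUBIC)
b=cv2.resize(w["im"][190:290,220:320,::-1],None,fx=5,fy=5,interpolation=cv2.INTER_CUBIC)
cv2.imwrite("pics/s11z.png",a);cv2.imwrite("pics/w11z.png",b)
E
```

```text
[0.69230808 0.01553498 0.12098357] [-0.59243621 -0.0388524  -0.42899987]
```

View pics/w11z.png

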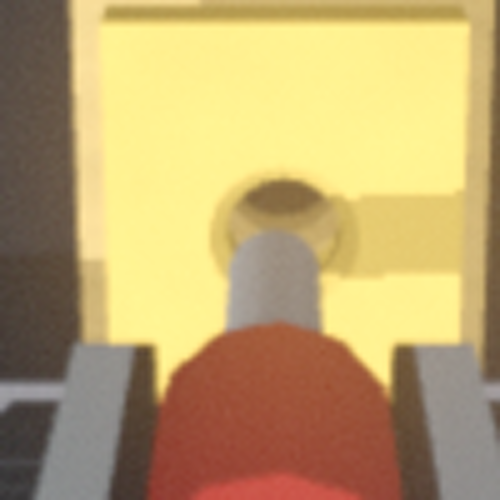

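View pics/s11z.png

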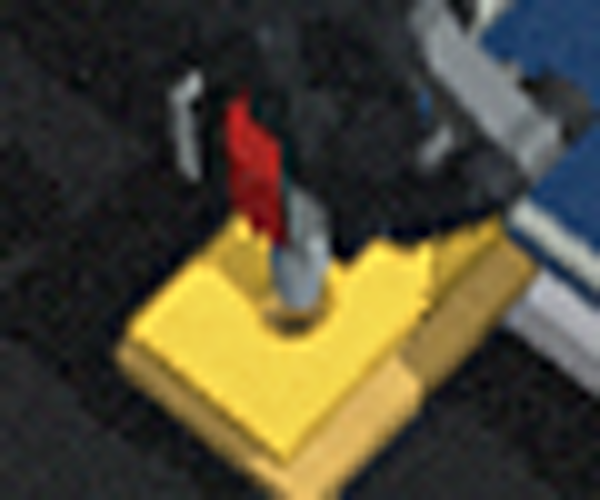

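```bash
python3 - <<'E'
from h import *
x,y=.6928,.0146
move_l(at(x,y,.121),feed=.03)
for z in (.112,.100,.090,.082,.0775,.0745):
    h=move_l(at(x,y,z),feed=.03,until_force=12)
    s=sense(); print(z,h,s["position"].round(4),s["wrist_force"].round(1))
    if h: break
w=cam("wrist","w12");print(s["time_s"])
E
```

```text
0.112 False [0.6926 0.0146 0.1116] [ 0.7 -0.1 -0.2]
0.1 False [0.6927 0.0146 0.0998] [ 0.1 -0.4 -0.3]
0.09 False [0.6927 0.0146 0.0897] [ 0.5  0.5 -1.2]
0.082 False [0.6926 0.0146 0.0817] [ 0.3  0.  -0.3]
0.0775 False [0.6926 0.0146 0.0772] [-0.1  1.   0. ]
0.0745 False [0.6933 0.0147 0.0762] [-2.  -0.9  6.7]
50.5
```

View pics/w12.png

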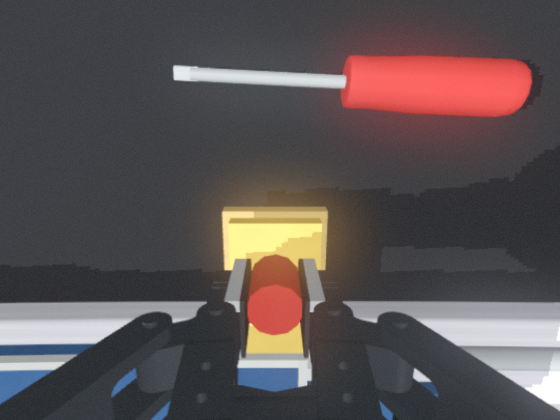

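Seated: contact came at TCP z = 0.0762, where 0.0761 was expected. I'll release, retreat and verify.

```bash
python3 - <<'E'
from h import *
np.set_printoptions(precision=4,suppress=True)
command_gripper(.045); p=sense()["position"]
move_l(at(p[0],p[1],.2),feed=.12)
w=cam("wrist","w13"); 
movep(at(.5,-.25,.26),down(-np.pi/2+YW)); sleep(.5)
t=cam("top","t13");s=cam("scene","s13"); print(sense()["time_s"],sense()["wrist_force"])
cv2.imwrite("pics/s13z.png",cv2.resize(s["im"][180:340,190:400,::-1],None,fx=3.5,fy=3.5,interpolation=cv2.INTER_CUBIC))
print([b for b in blobs(mask(t,"copper"))])
E
```

```text
54.0167 [0.341  0.3148 0.0732]
[((np.float64(408.3), np.float64(119.9)), 384, (398, 106, 25, 26)), ((np.float64(186.1), np.float64(180.6)), 117, (179, 174, 15, 14)), ((np.float64(226.6), np.float64(182.3)), 114, (220, 176, 14, 14))]
```

View pics/w13.png

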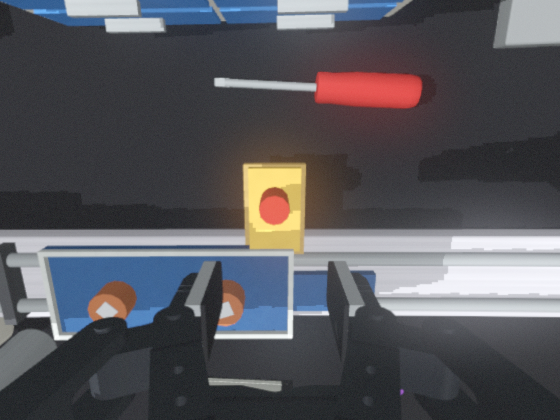

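View pics/t13.png

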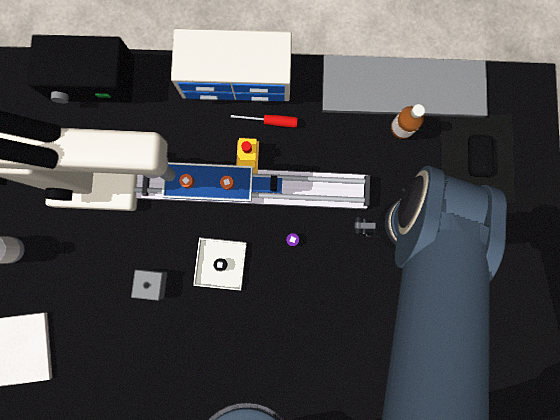

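View pics/s13z.png

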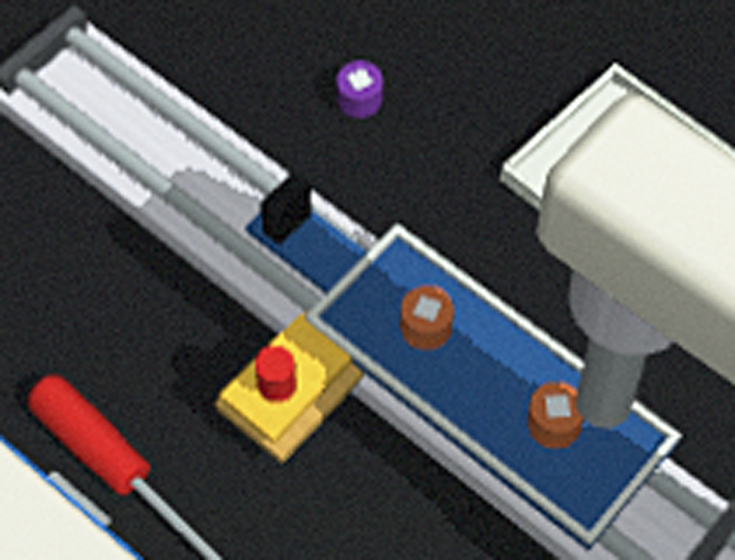

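The pin stands upright, its head on the lug at (275,372) in the zoomed scene view. Both coppers are upright at (428,310) and (556,408), and the black mount is in the dish. The gripper is clear, so I'm handing in.

```bash
python3 - <<'E'
from rig import *
print(finish_job())
E
```

```text
the job is handed in; nothing more can be done
None
```

The job is handed in, at about 54 s of the 210 s allowed. No verdict is reported back.

**What I did:**
- I pulled the carriage out to its stop and moved the black mount into the dish.
- I stood the two copper mounts on the tray. Those two were the only ones visible in the images.
- I pushed the carriage in until it met the stop, after 0.200 m of travel.
- I put the pin through the lug and bracket.

**Last checks:**
- **Pin:** it made contact within 0.1 mm of the expected height and stands upright with its head on the lug.
- **Mounts:** both coppers are upright inside the rim, and the black mount is in the dish.
- **Carriage:** the gripper moved back about 2 mm as I released the handle. Comparing lug-hole positions still gave about 0.199 m of travel, and the pin passed freely through both holes.
- **Jar:** it was upright when last seen. In the final top view the arm hid it, and I did not look for it again.

**Disagreements:** the cameras differed by 2 to 6 mm on where the lug and bracket holes are. I settled that by comparing the pin tip with the hole directly in the wrist view before lowering the pin.

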